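Clip the sample card on the reading stand and hold it up at the second stop

ROBOT

A 6-joint arm with a two-finger parallel gripper is mounted at the origin on the work surface. World frame = base frame: x ahead of the robot, y to its left, z up, the work surface at z = 0. Lengths are in m, angles in rad, forces in N, time in s.
With the tool pointing down it reaches from about 0.3 to 0.85 m from the base axis. Payload 4.2 kg.
Tool frame: the origin (TCP) lies on the centre line of the jaws, within the pads' length; the fingertips stand 8 mm ahead of it and the grasp point (between the pads) lies 11 mm behind it; z points along the fingers, y is the line along which they close (so a half turn about z gives the same grasp; the last joint's range is limited). The gripper opens to 91 mm and grips with 3 to 60 N. Pads are 32 mm wide; open, the fingers measure 118 mm over their backs; the gripper's body (76 mm by 178 mm) begins 60 mm behind the grasp point.
Start: joints at [1.23, 0.32, 1.565, -0, 1.257, -0.02], TCP at [0.181, 0.546, 0.222] pointing down, gripper open.
Joint ranges: [-3.11, 3.11], [-0.84, 2.01], [0.21, 2.61], [-1.34, 4.49], [0.05, 2.63], [-2.56, 2.56]. Speed limits (rad/s): [2.57, 2.57, 3.14, 3.14, 3.14, 3.14].

INTERFACE

Orientations are given as a 3x3 rotation matrix whose columns are the frame's x, y, z axes.
In Python, from plant import bot gives the robot as it stands.
- The arm moves only by the shell command python3 -m pendant 'ROWS' [OPENING] [FORCE]. ROWS is JSON, a list of rows, each a list of 4 numbers: the shift along the tool's x, y, z in m, then the turn about the tool's z in degrees. A call has 1 to 10 rows; each row is the pose to reach, as a shift and turn from the pose commanded when the call began, along the tool's axes at that moment; what a row does not reach only later rows make up. A row lasts 1/12 s, in which the tool goes at most 41.7 mm and 7.16 degrees, less where a joint would pass 70% of its speed; a pose out of reach is approached as far as the arm can. A call with a gripper value outside its range is refused whole. OPENING is the finger opening in m, from 0 to 0.0912, set as the call begins (- or left out, the last holds). The fingers move at their own pace and stop on an object; FORCE is the grip in N (left out, the last holds). Time passes only in rows, so rows that repeat a pose let the fingers close. It gives the time, the measured TCP pose, the force, the opening and the grip force at its end, in the units of the state.
- bot.observe(): the state, without advancing time (a new reading comes with each control period).
- bot.grab_frame(name): name is "scene" or "top"; returns a dict with "img" (400x640x3 uint8, blue, green, red), "z_map" (400x640 float32, m along the optical axis (not along the pixel's ray), 0 where there is no reading), "vertical_fov" (degrees; the focal length in pixels is half the picture's height over the tangent of half this angle, whatever the lens; pixels are square), "cx", "cy" (the principal point, pixels), "k1" (the pictures are not rectified: a ray, as slopes to the right and down, at radius r is drawn at 1 + k1 r^2 times it, then the intrinsics apply), "world_from_camera" (4x4, takes a point from camera to world coordinates). Camera axes: x right, y down, z forward; pixel columns grow to the right and rows downward; lengths in m; the calibration is good to about 2 mm. A picture is of the moment at which its call begins.
- bot.finish_job(): hands the job in; it is judged then, once.
The state is a dict: "clock": time; "joint_pos": joint angles; "qvel": joint speeds; "joint_torque": joint torques, N m; "tool_pos": TCP position; "tcp_rot": TCP orientation; "force": force on the tool from outside, world axes, zero at the start; "moment": the same for the moment, N m; "finger_gap": opening from 0.0 (shut) to 1.0 (fully open); "grip_force": force on a finger pad.
Only numpy, scipy, OpenCV 4.12 (cv2) and the standard library are available. Lean on these libraries where they do the work, as an engineer would, in place of code of your own. Each camera call takes 0.05 s, during which the arm holds its last target. There are 200 camera calls.

TASK

Squeeze the yellow spring clip open, take it with its sample card off the card rack without dropping it, and clip it well down onto the orange end of the reading stand's arm, letting go of it. Then squeeze the green release button in the stand's head, pull the column up past its first stop to the second stop, and finish while still holding it there: the second stop does not lock, so keep your grip at the end. Leave the blue clip on the rack and do not disturb the other things on the desk.

Things in the scene. Friction and masses are not known exactly. Their poses are not given: they have to be found in the camera images.
- yellow_clip: Yellow spring clip (like a clothes peg) with a sample card, astride the rack's 5 mm plate, at either of its two places. Origin on the hinge axis (y); z up; x across the plate, to the card's side. The hinge barrel (12 mm across, 24 mm long) rests on the plate's edge, so the origin is 6 mm above that edge; a jaw either side reaches 28 mm below the origin. About 48 g.
- yellow_jaw (a joint): Hinge of the yellow clip, rad: 0 = closed on a 5 mm plate, 0.6 = fully squeezed open, below 0 = closed on nothing. Fully squeezed the paddles are parallel, 26 mm overall, the jaws gape 15 mm or more and the clip is rigid in the grip; each half then leans 0.3 rad (so does the body's z), the hinge axis staying midway between the paddles.
- clip_paddles (a point): Point 18 mm above the yellow clip's origin, between its two paddles: squeeze there along x with 15 N or more to open the jaws. The paddles, 24 mm wide (y), rise from the hinge to 39 mm above the origin and spread: outer faces 26 mm apart at the hinge, 47 mm at the top.
- yellow_card (a point): Centre of the yellow clip's stiff white card with red spots, 56 (y) x 50 (z) x 2 mm, fixed outside the +x jaw: it spans 12 to 62 mm below the clip's origin, 11 mm out in x.
- blue_clip: Blue spring clip with another sample card, the same shape as the yellow one, on the same rack. Stays where it is.
- rack: Fixed card rack: a grey foot 90 x 220 x 10 mm with an upright aluminium plate 5 mm thick (x), 200 mm long (y), its top edge 85 mm above the desk. Origin under its centre on the desk. The clips sit near y = +50 and -50 mm of it, 75 mm or more apart.
- head_grip (a point): Point in the black head of the stand's telescopic column (a block 30 x 30 mm, 44 mm tall), on the column's axis, 18 mm below the head's top, 161 mm above the desk when the column is in, level with the button; axes as the stand's. Green button in the +x face, bare face at x = -15 mm, flat arm out of the +y side. Squeeze here along x, button against bare face, 15 N or more.
- clip_seat (a point): Middle of the top edge of the arm's orange end, 90 mm along y from the column axis; y along the arm, x across it, z up. The upright arm is 5 mm thick (x), 24 mm high, ends at 120 mm from the axis, the outer 60 mm orange. A clip pushed fully down has its origin 6 mm above this point; as the fingers let go it rides up some 6 mm, which is all right.
- column (a joint): Extension of the column, m: 0 = fully in (the start, locked), 0.045 = first stop (locks by itself when the button is out), 0.090 = second stop, the end of travel, without a lock. It runs straight up, only while the button is held in. The moving part weighs 0.36 kg and sinks back to the first stop if let go above it.
- release (a joint): Travel of the green release button, m: 0 = out (locked), 0.006 = fully in (8 N); it frees the column above about 0.0045. It is 22 mm wide, 30 mm tall and stands out 7 mm from the head's +x face (away from the robot): 37 mm over button and head, 31 mm when pressed.
- stand: Fixed reading stand: grey foot 130 x 130 x 14 mm, black tube 34 mm across with a 42 mm collar up to 130 mm above the desk, the column coming out of its top. Origin under its centre.
- yellow_dropper: small yellow dropper bottle with a pointed cap, 30 mm across, 70 mm tall. Origin at the centre of its underside.
- blue_dropper: small blue dropper bottle with a pointed cap, 30 mm across, 70 mm tall. Origin at the centre of its underside.
- amber_bottle: brown glass bottle with a red cap, 48 mm across, 95 mm tall. Origin at the centre of its underside.
- jar: clear glass jar with a white cap, 44 mm across, 55 mm tall. Origin at the centre of its underside.
- pen: black pen lying on the desk, 12 mm thick, 130 mm long along its x (origin on its underside).

How it is judged:
On the way, in this order (a step that is already met when the one before it is completed fails the run):
1. the yellow clip is closed on the orange end of the arm, seated and let go, the column still fully in (x of yellow_clip in the frame of clip_seat between -0.007 and 0.007 m and y of yellow_clip in the frame of clip_seat between -0.03 and 0.03 m and z of yellow_clip in the frame of clip_seat between 0.002 and 0.02 m and value of joint yellow_jaw below 0.15 rad and angle between yellow_clip's own z axis and vertical below 0.3 rad and contact force between yellow_clip and column above 1 N and contact force between the fingers and yellow_clip below 0.3 N and value of joint column below 0.01 m), for 0.2 s.
2. the release button is pressed by the fingers (value of joint release above 0.004 m and contact force between the fingers and column above 2 N), for 0.1 s.
3. the column is drawn out beyond its first stop (value of joint column above 0.055 m), for 0.05 s.
At the end, for the whole second after the job is handed in: Fingers hold the head (over 3 N) with the column out over 83 of 90 mm; yellow clip closed on the orange end (7 mm across, 30 mm along, hinge 2 to 20 mm above the edge, jaw under 0.15 rad, lean under 0.3 rad), untouched; blue clip within 15 mm of its start, lean under 0.25 rad (value of joint column above 0.083 m and contact force between the fingers and column above 3 N and x of yellow_clip in the frame of clip_seat between -0.007 and 0.007 m and y of yellow_clip in the frame of clip_seat between -0.03 and 0.03 m and z of yellow_clip in the frame of clip_seat between 0.002 and 0.02 m and value of joint yellow_jaw below 0.15 rad and angle between yellow_clip's own z axis and vertical below 0.3 rad and contact force between yellow_clip and column above 1 N and contact force between the fingers and yellow_clip below 0.3 N and distance of blue_clip from where it was at the start of the episode below 0.015 m and angle between blue_clip's own z axis and vertical below 0.25 rad); the arm keeps its last pose, push and grip.
It fails at once if the yellow clip is dropped (height (world z) of yellow_clip below 0.06 m).
It fails at once if the blue clip is knocked off or carried away (distance of blue_clip from where it was at the start of the episode above 0.03 m).
It fails at once if a bottle, dropper, jar or the pen is pushed away or knocked over (distance of any of yellow_dropper, blue_dropper, amber_bottle, jar, pen from where it was at the start of the episode above 0.03 m or angle between any of yellow_dropper, blue_dropper, amber_bottle, jar's own z axis and vertical above 0.5 rad).
It also fails if it takes over 45 s, if anything falls off the work surface, if the arm or the gripper's body presses on something with over 40 N, if the wrist force passes 120 N, or if a joint passes its speed limit or range.

## Working session

There is one attempt and no reset: what is moved stays moved. The work goes in short steps, Python scripts to look and compute and a shell command to move; the robot and the scene stay as the last step left them, time stands still between calls to the robot, and variables do not carry over. Pictures are saved under pics/ and viewed, at most 10 in all, crops included, and the job is handed in when it is done.

```bash
mkdir -p pics
cat > h.py <<'E'
import numpy as np, cv2
from plant import bot
def grab(n):
    f=bot.grab_frame(n); im=f["img"]; H,W=im.shape[:2]
    fo=H/2/np.tan(np.radians(f["vertical_fov"])/2)
    v,u=np.mgrid[:H,:W].astype(float)
    xd=(u-f["cx"])/fo; yd=(v-f["cy"])/fo
    x,y=xd.copy(),yd.copy()
    for _ in range(20):
        s=1+f["k1"]*(x*x+y*y); x=xd/s; y=yd/s
    T=np.array(f["world_from_camera"])
    d=np.stack([x,y,np.ones_like(x)],-1)@T[:3,:3].T
    P=d*f["z_map"][...,None]+T[:3,3]
    P[f["z_map"]==0]=np.nan
    return im,P,d,T[:3,3]
def plane(d,o,u,v,z):
    r=d[int(v),int(u)]; return o+r*(z-o[2])/r[2]
E
python3 - <<'E'
from h import *
for n in("scene","top"):
    im,P,d,o=grab(n); cv2.imwrite(f"pics/{n}0.png",im); np.savez(f"{n}0.npz",im=im,P=P,d=d,o=o)
    print(n,o,np.isnan(P).mean(), d[200,320])
s=bot.observe();print(s["tool_pos"],s["tcp_rot"],s["clock"],s["finger_gap"])
E
```

```text
scene [1.16980681 0.37889441 0.78983337] 0.00388671875 [-0.66094207 -0.3442327  -0.66697209]
top [0.37758692 0.01989138 1.20231567] 0.00382421875 [ 0.14699467  0.04146228 -0.98839594]
[0.18116326 0.5452512  0.22120757] [[-9.49006622e-01  3.15255691e-01 -5.29654881e-04]
 [ 3.15256134e-01  9.49005422e-01 -1.50970491e-03]
 [ 2.67022887e-05 -1.59969691e-03 -9.99998720e-01]] 0.1 0.9990578746246715
```

View pics/scene0.png

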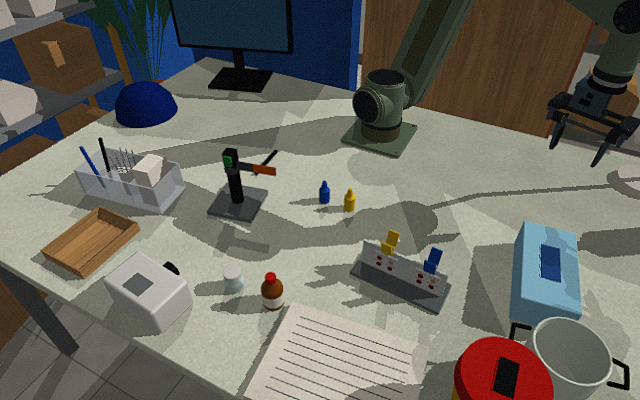

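View pics/top0.png

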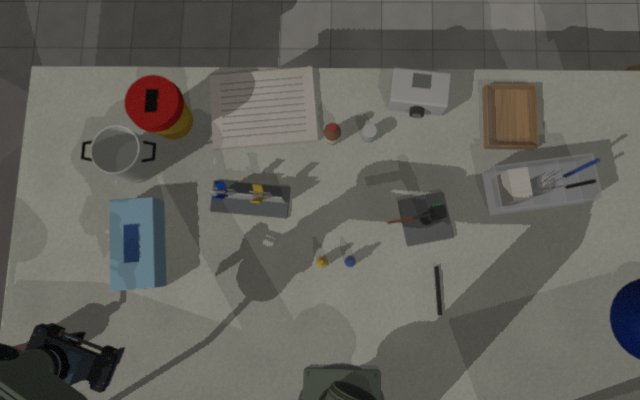

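The scene view shows the yellow clip at (390,243), the blue clip at (432,262), the stand's head at (230,160) and the orange arm at (263,170). In the top view the yellow clip is at (257,193), the blue clip at (219,190), the orange arm at (400,220) and the head at (435,212).

Run:
```python
import numpy as np, cv2
for n in("scene","top"):
    z=np.load(n+"0.npz"); im,P=z["im"],z["P"]; hsv=cv2.cvtColor(im,cv2.COLOR_BGR2HSV); H,S,V=cv2.split(hsv)
    def rep(name,m):
        p=P[m]; 
        if len(p)<4: print(n,name,len(p)); return
        q=p[:,:2]-p[:,:2].mean(0); w,v=np.linalg.eigh(q.T@q)
        a=np.degrees(np.arctan2(v[1,1],v[0,1]))
        print(n,name,len(p),"med",np.median(p,0).round(4),"min",np.percentile(p,3,axis=0).round(4),"max",np.percentile(p,97,axis=0).round(4),"ang",a.round(1))
    X,Y,Z=P[...,0],P[...,1],P[...,2]
    near=lambda x,y,r:(np.hypot(X-x,Y-y)<r)
    sat=(S>120)&(V>40)
    box=np.zeros(H.shape,bool)
    rs=(slice(150,310),slice(200,470)) if n=="scene" else (slice(170,260),slice(200,460))
    box[rs]=True
    yel=box&sat&(H>18)&(H<34)
    rep("yellow hi",yel&(Z>.085)); rep("yel lo",yel&(Z<.08))
    rep("blue hi",box&sat&(H>100)&(H<130)&(Z>.085))
    rep("orange",box&sat&(H>4)&(H<17)&(Z>.1)&(Z<.19)); rep("green",box&sat&(H>45)&(H<85)&(Z>.12))
    rep("head top",box&(Z>.172)&(Z<.19)); rep("arm+head",box&(Z>.13)&(Z<.20))
    rep("plate top",box&(Z>.078)&(Z<.092)&(S<90))
    if n=="top":
        c=cv2.resize(im[170:260,200:460],None,fx=3,fy=3,interpolation=cv2.INTER_CUBIC); cv2.imwrite("pics/c1.png",np.clip(c*1.8,0,255).astype(np.uint8))
```

```text
scene yellow hi 271 med [0.5395 0.2278 0.11  ] min [0.5303 0.2152 0.0912] max [0.574  0.2389 0.1259] ang 177.3
scene yel lo 211 med [0.3917 0.062  0.0371] min [0.3752 0.048  0.0013] max [0.4099 0.1977 0.0705] ang 56.7
scene blue hi 275 med [0.5459 0.3255 0.1105] min [0.5371 0.3138 0.0924] max [0.5802 0.3369 0.1258] ang 175.8
scene orange 184 med [ 0.4895 -0.1353  0.1416] min [ 0.4815 -0.1627  0.1295] max [ 0.4963 -0.1074  0.1516] ang 102.1
scene green 85 med [ 0.5257 -0.2161  0.1659] min [ 0.5198 -0.2281  0.1495] max [ 0.5294 -0.207   0.1767] ang 101.9
scene head top 115 med [ 0.515  -0.217   0.1787] min [ 0.4946 -0.2333  0.1726] max [ 0.527  -0.2066  0.1816] ang 147.4
scene arm+head 581 med [ 0.5028 -0.206   0.1489] min [ 0.484  -0.2301  0.1307] max [ 0.5273 -0.1118  0.1809] ang 108.3
scene plate top 369 med [0.5565 0.2689 0.0829] min [ 0.5197 -0.2134  0.0783] max [0.5693 0.3602 0.0881] ang 85.2
top yellow hi 124 med [0.5646 0.2286 0.1094] min [0.5301 0.2173 0.0903] max [0.5759 0.2398 0.126 ] ang -178.5
top yel lo 34 med [0.3964 0.0659 0.0469] min [0.3909 0.0513 0.0077] max [0.5878 0.2609 0.079 ] ang 46.9
top blue hi 120 med [0.5716 0.3264 0.1086] min [0.5383 0.3152 0.0902] max [0.5823 0.3372 0.1268] ang 178.1
top orange 46 med [ 0.4896 -0.137   0.1479] min [ 0.483  -0.1608  0.1287] max [ 0.4965 -0.1077  0.1521] ang 102.2
top green 0
top head top 186 med [ 0.5109 -0.2195  0.1785] min [ 0.4945 -0.2341  0.1725] max [ 0.5281 -0.2058  0.1822] ang -169.2
top arm+head 381 med [ 0.5022 -0.2086  0.1713] min [ 0.4857 -0.2337  0.1311] max [ 0.5278 -0.1127  0.1817] ang 103.0
top plate top 164 med [0.5558 0.2636 0.0848] min [ 0.4989 -0.2082  0.0789] max [0.5693 0.3619 0.0909] ang 83.9
```

View pics/c1.png

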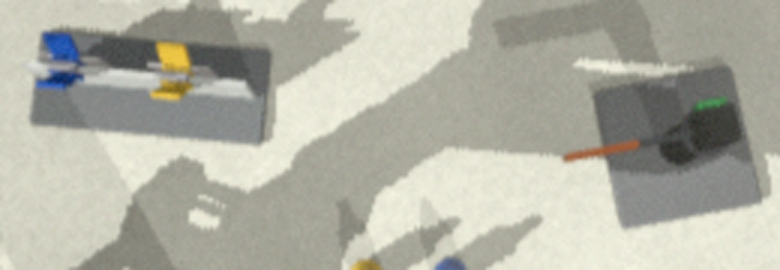

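```bash
cat >> h.py <<'E'
def go(x,y,z,ya):
    """tool-frame row from present pose to TCP x,y,z with tool y at world angle ya deg"""
    s=bot.observe(); R=np.array(s["tcp_rot"]); a=np.degrees(np.arctan2(R[1,1],R[0,1]))
    t=-(ya-a); t=(t+90)%180-90
    print("row",(R.T@(np.array([x,y,z])-s["tool_pos"])).round(4),"turn",round(t,2),"now",np.round(s["tool_pos"],4),"ya",a.round(2),"t",s["clock"],"gap",round(s["finger_gap"]*.0912,4),"F",np.round(s["force"],1),"grip",s["grip_force"],"j",np.round(s["joint_pos"],2), "tilt",R[:,2].round(3))
E
python3 - <<'E'
from h import *
z=np.load("top0.npz");P=z["P"]
print("box height",np.nanpercentile(P[200:290,108:165,2],90), "can",np.nanmax(P[75:180,80:190,2]))
go(.553,.228,.2,-4)
E
```

```text
box height 0.08314684261044544 can 0.16754952962187808
row [-0.4529 -0.1838  0.0215] turn 75.62 now [0.1812 0.5453 0.2212] ya 71.62 t 0.1 gap 0.0911 F [ 0.3  0.5 -0.7] grip 0.0 j [ 1.23  0.32  1.57 -0.    1.26 -0.02] tilt [-0.001 -0.002 -1.   ]
```

```bash
python3 -m pendant '[[-0.453,-0.184,0.02,75.6],[-0.453,-0.184,0.02,75.6],[-0.453,-0.184,0.02,75.6],[-0.453,-0.184,0.02,75.6],[-0.453,-0.184,0.02,75.6],[-0.453,-0.184,0.02,75.6],[-0.453,-0.184,0.02,75.6],[-0.453,-0.184,0.02,75.6],[-0.453,-0.184,0.02,75.6],[-0.453,-0.184,0.02,75.6]]' 0.09 30
python3 -c "
from h import *
go(.553,.228,.2,-4)"
```

```text
clock: 0.93
tool_pos: [0.499, 0.2736, 0.2045]
tcp_rot: [[0.006, 1.0, -0.001], [1.0, -0.006, -0.0], [-0.0, -0.001, -1.0]]
force: [-0.9, 0.8, -0.5]
finger_gap: 0.987
grip_force: 0.0
row [-0.0453  0.0543  0.0045] turn 3.64 now [0.499  0.2736 0.2045] ya -0.36 t 0.9333 gap 0.09 F [-0.9  0.8 -0.5] grip 0.0 j [0.48 0.32 1.61 0.   1.21 0.49] tilt [-0.001 -0.    -1.   ]
```

```bash
python3 -m pendant '[[0,0,0,0],[0,0,0,0],[0,0,0,0]]'
python3 -c "
from h import *
go(.553,.228,.2,-4)"
```

```text
clock: 1.18
tool_pos: [0.4974, 0.2753, 0.2044]
tcp_rot: [[-0.0, 1.0, -0.002], [1.0, 0.0, -0.0], [-0.0, -0.002, -1.0]]
force: [-0.3, 0.5, 0.1]
finger_gap: 0.982
grip_force: 0.0
row [-0.0474  0.0556  0.0043] turn 4.01 now [0.4974 0.2753 0.2044] ya 0.01 t 1.1833 gap 0.0896 F [-0.3  0.5  0.1] grip 0.0 j [0.48 0.32 1.61 0.   1.21 0.48] tilt [-0.002 -0.    -1.   ]
```

```bash
python3 -m pendant '[[-0.0475,0.0555,0.004,4],[-0.0475,0.0555,0.004,4],[-0.0475,0.0555,0.024,4],[-0.0475,0.0555,0.044,4],[-0.0475,0.0555,0.044,4],[-0.0475,0.0555,0.044,4]]'
python3 - <<'E'
from h import *
go(.553,.228,.1,-4)
im,P,d,o=grab("scene"); c=cv2.resize(im[150:310,300:500],None,fx=3.5,fy=3.5,interpolation=cv2.INTER_CUBIC); cv2.imwrite("pics/c2.png",np.clip(c*1.4,0,255).astype(np.uint8))
E
```

```text
clock: 1.68
tool_pos: [0.5518, 0.2289, 0.1603]
tcp_rot: [[0.067, 0.998, -0.003], [0.998, -0.067, -0.001], [-0.001, -0.003, -1.0]]
force: [-0.0, 1.0, 0.5]
finger_gap: 0.985
grip_force: 0.0
row [-0.0008  0.0014  0.0603] turn 0.14 now [0.5518 0.2289 0.1603] ya -3.86 t 1.6833 gap 0.0898 F [-0.   1.   0.5] grip 0.0 j [0.37 0.4  1.6  0.   1.14 0.44] tilt [-0.003 -0.001 -1.   ]
```

View pics/c2.png

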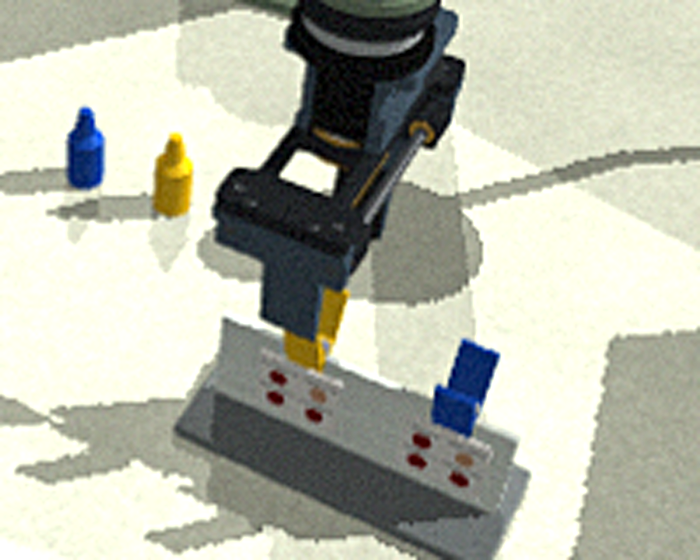

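The fingers stand around the yellow paddles at crop (310,330), aligned with the rack, so I descend and squeeze.

```bash
python3 -m pendant '[[-0.001,0.001,0.03,0],[-0.001,0.001,0.061,0],[-0.001,0.001,0.061,0],[-0.001,0.001,0.061,0],[-0.001,0.001,0.061,0]]'
python3 -m pendant '[[0,0,0,0],[0,0,0,0],[0,0,0,0],[0,0,0,0],[0,0,0,0],[0,0,0,0],[0,0,0,0],[0,0,0,0]]' 0.02 35
python3 -c "
from h import *
go(.553,.228,.2,-4)"
```

```text
clock: 2.15
tool_pos: [0.5555, 0.2279, 0.1022]
tcp_rot: [[0.069, 0.998, 0.003], [0.998, -0.069, 0.001], [0.002, 0.003, -1.0]]
force: [-0.1, 0.1, 0.3]
finger_gap: 0.987
grip_force: 0.0
clock: 2.82
tool_pos: [0.5543, 0.2269, 0.1007]
tcp_rot: [[0.07, 0.998, 0.0], [0.998, -0.07, 0.0], [0.0, 0.0, -1.0]]
force: [-0.6, -0.9, 7.4]
finger_gap: 0.436
grip_force: 6.6
row [ 0.001  -0.0014 -0.0993] turn -0.0 now [0.5543 0.2269 0.1007] ya -4.0 t 2.8167 gap 0.0397 F [-0.6 -0.9  7.4] grip 6.618191882735118 j [0.37 0.45 1.68 0.   1.01 0.44] tilt [ 0.  0. -1.]
```

```bash
python3 -m pendant '[[0,0,0,0],[0,0,0,0],[0,0,0,0],[0,0,0,0],[0,0,0,0],[0,0,0,0],[0,0,0,0],[0,0,0,0]]'
```

```text
clock: 3.48
tool_pos: [0.5534, 0.2271, 0.1013]
tcp_rot: [[0.07, 0.998, -0.002], [0.998, -0.07, 0.001], [0.001, -0.002, -1.0]]
force: [-5.3, 0.6, 9.9]
finger_gap: 0.281
grip_force: 35.0
```

```bash
python3 -m pendant '[[0,0,-0.01,0],[0,0,-0.02,0],[0,0,-0.035,0],[0,0,-0.055,0],[0,0,-0.08,0],[0,0,-0.105,0],[0,0,-0.13,0],[0,0,-0.135,0],[0,0,-0.135,0],[0,0,-0.135,0]]'
python3 - <<'E'
from h import *
go(.489,-.135,.235,12.1)
im,P,d,o=grab("scene"); c=cv2.resize(im[120:320,300:500],None,fx=3,fy=3,interpolation=cv2.INTER_CUBIC); cv2.imwrite("pics/c3.png",np.clip(c*1.4,0,255).astype(np.uint8))
E
```

```text
clock: 4.32
tool_pos: [0.5542, 0.2266, 0.2345]
tcp_rot: [[0.07, 0.998, -0.0], [0.998, -0.07, -0.0], [-0.0, -0.0, -1.0]]
force: [0.8, 0.2, -0.9]
finger_gap: 0.282
grip_force: 35.0
row [-0.3653 -0.0398 -0.0004] turn -16.1 now [0.5542 0.2266 0.2345] ya -4.0 t 4.3167 gap 0.0258 F [ 0.8  0.2 -0.9] grip 34.99685347080231 j [ 0.37  0.35  1.49 -0.    1.3   0.44] tilt [-0. -0. -1.]
```

View pics/c3.png

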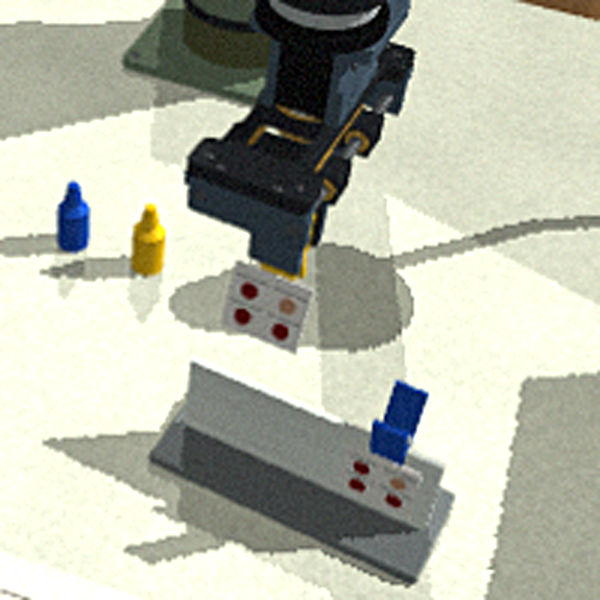

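```bash
python3 -m pendant '[[-0.03,-0.004,0,-3],[-0.065,-0.008,0,-6],[-0.105,-0.012,0,-10],[-0.145,-0.017,0,-14],[-0.185,-0.021,0,-16],[-0.225,-0.025,0,-16],[-0.265,-0.03,0,-16],[-0.3,-0.034,0,-16],[-0.33,-0.037,0,-16],[-0.35,-0.039,0,-16]]'
python3 -m pendant '[[-0.016,-0.001,0,0],[-0.016,-0.001,0,0],[-0.016,-0.001,0,0],[-0.016,-0.001,0,0]]'
python3 - <<'E'
from h import *
go(.4885,-.1358,.235,12.1)
for n in("scene","top"):
    im,P,d,o=grab(n); np.savez(n+"1.npz",im=im,P=P,d=d,o=o)
    if n=="scene": cs=im[100:230,190:320]
    else: cs2=im[170:270,370:470]
c=np.hstack([cv2.resize(cs,(400,400),interpolation=cv2.INTER_CUBIC),cv2.resize(cs2,(400,400),interpolation=cv2.INTER_CUBIC)]); cv2.imwrite("pics/c4.png",np.clip(c*1.5,0,255).astype(np.uint8))
E
```

```text
clock: 5.2
tool_pos: [0.4893, -0.1221, 0.2331]
tcp_rot: [[-0.206, 0.979, -0.004], [0.979, 0.206, -0.0], [0.001, -0.004, -1.0]]
force: [0.8, -0.8, -0.3]
finger_gap: 0.282
grip_force: 35.0
clock: 5.53
tool_pos: [0.4929, -0.1347, 0.2338]
tcp_rot: [[-0.208, 0.978, -0.002], [0.978, 0.208, 0.001], [0.002, -0.002, -1.0]]
force: [-0.2, 0.6, -1.2]
finger_gap: 0.28
grip_force: 35.0
row [-0.0001 -0.0045 -0.0012] turn -0.09 now [ 0.4929 -0.1347  0.2338] ya 12.01 t 5.5333 gap 0.0256 F [-0.2  0.6 -1.2] grip 34.996891021728516 j [-0.29  0.21  1.68  0.    1.25 -0.5 ] tilt [-0.002  0.001 -1.   ]
```

View pics/c4.png

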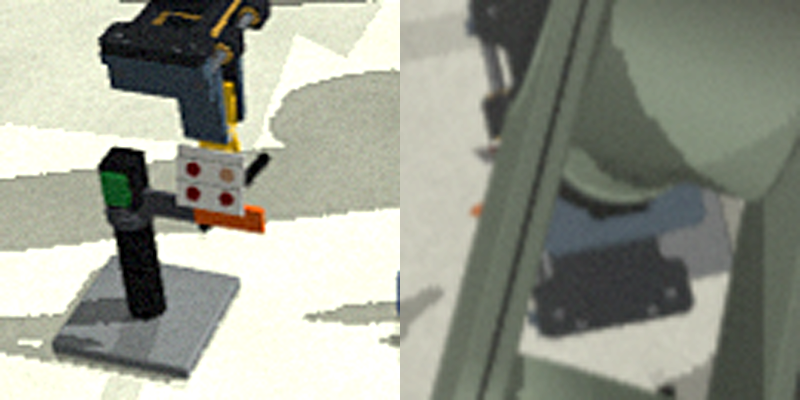

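The scene half shows the card at (213,180), above and ahead of the orange end at (235,217). The top view is blocked by the arm. I check the card's measured position against the arm in depth.

Run:
```python
from h import *
z=np.load("scene1.npz");im,P=z["im"],z["P"];hsv=cv2.cvtColor(im,cv2.COLOR_BGR2HSV);H,S,V=cv2.split(hsv)
s=np.load("scene0.npz")
X,Y,Z=np.moveaxis(P,-1,0)
def loc(p,c=(.4885,-.1358),a=12.1):
    a=np.radians(a); e=np.array([[np.cos(a),np.sin(a)],[-np.sin(a),np.cos(a)]]); return (p[:,:2]-c)@e.T
m=(np.hypot(X-.49,Y+.135)<.06)&(S<70)&(V>70)&(Z>.15)&(Z<.24)
l=loc(P[m]); print("card",m.sum(),np.percentile(l,[3,50,97],axis=0).round(4).tolist(),np.percentile(P[m][:,2],[3,97]).round(4))
for n in("scene0","top0","scene1"):
    q=np.load(n+".npz");h=cv2.split(cv2.cvtColor(q["im"],cv2.COLOR_BGR2HSV));Pq=q["P"]
    m=(np.hypot(Pq[...,0]-.49,Pq[...,1]+.135)<.06)&(h[1]>120)&(h[0]<17)&(Pq[...,2]>.12)&(Pq[...,2]<.156)
    l=loc(Pq[m]);zz=Pq[m][:,2];k=zz>.146
    print(n,m.sum(),"face",np.percentile(l,[3,50,97],axis=0).round(4).tolist(),"top",k.sum(),np.median(l[k],axis=0).round(4),"zmax",np.percentile(zz,[3,90,98]).round(4))
```

```text
card 380 [[0.0169, -0.0272], [0.0248, -0.0005], [0.0333, 0.0255]] [0.1714 0.2214]
scene0 184 face [[-0.0027, -0.0279], [0.0012, 0.0001], [0.0038, 0.0289]] top 65 [ 0.0007 -0.0028] zmax [0.1295 0.1506 0.1519]
top0 46 face [[-0.0002, -0.0257], [0.0009, -0.0015], [0.0031, 0.0284]] top 35 [ 0.001  -0.0016] zmax [0.1287 0.1515 0.1521]
scene1 120 face [[-0.0026, -0.0279], [0.0011, 0.0063], [0.0034, 0.0288]] top 14 [0.001  0.0216] zmax [0.128  0.1473 0.151 ]
```

```bash
python3 -m pendant '[[0,-0.0045,0,0],[0,-0.0045,0,0],[0,-0.0045,0.015,0],[0,-0.0045,0.03,0],[0,-0.0045,0.045,0],[0,-0.0045,0.055,0],[0,-0.0045,0.06,0],[0,-0.0045,0.06,0],[0,-0.0045,0.06,0]]'
python3 -c "
from h import *
go(.4885,-.1358,.165,12.1)"
```

```text
clock: 6.38
tool_pos: [0.4893, -0.1364, 0.1753]
tcp_rot: [[-0.208, 0.978, 0.001], [0.978, 0.208, -0.0], [-0.0, 0.001, -1.0]]
force: [0.2, -0.8, -0.6]
finger_gap: 0.28
grip_force: 35.0
row [ 0.0007 -0.0007  0.0103] turn -0.09 now [ 0.4893 -0.1364  0.1753] ya 12.01 t 6.3833 gap 0.0255 F [ 0.2 -0.8 -0.6] grip 34.99685347080231 j [-0.29  0.25  1.79  0.    1.1  -0.5 ] tilt [ 0.001 -0.    -1.   ]
```

```bash
python3 -m pendant '[[0,0,0.004,0],[0,0,0.006,0],[0,0,0.007,0],[0,0,0.007,0],[0,0,0.007,0]]'; python3 -m pendant '[[0,0,0.002,0],[0,0,0.003,0],[0,0,0.003,0],[0,0,0.003,0]]'
```

```text
clock: 6.8
tool_pos: [0.4891, -0.1365, 0.1681]
tcp_rot: [[-0.208, 0.978, 0.0], [0.978, 0.208, -0.0], [-0.0, 0.0, -1.0]]
force: [-0.5, 0.3, -0.8]
finger_gap: 0.28
grip_force: 35.0
clock: 7.13
tool_pos: [0.4892, -0.1365, 0.1654]
tcp_rot: [[-0.208, 0.978, 0.001], [0.978, 0.208, -0.0], [-0.0, 0.001, -1.0]]
force: [-1.4, -0.1, 3.9]
finger_gap: 0.285
grip_force: 35.0
```

```bash
python3 -m pendant '[[0,0,0.002,0],[0,0,0.002,0],[0,0,0.002,0]]'; python3 -m pendant '[[0,0,0,0],[0,0,0,0],[0,0,0,0],[0,0,0,0],[0,0,0,0],[0,0,0,0],[0,0,0,0],[0,0,0,0],[0,0,0,0],[0,0,0,0]]' 0.085
python3 - <<'E'
from h import *
go(.4885,-.1358,.25,12.1)
im,P,d,o=grab("scene"); cs=im[100:230,190:320]; cv2.imwrite("pics/c5.png",np.clip(cv2.resize(cs,(500,500),interpolation=cv2.INTER_CUBIC)*1.5,0,255).astype(np.uint8))
E
```

```text
clock: 7.38
tool_pos: [0.4893, -0.1365, 0.1651]
tcp_rot: [[-0.208, 0.978, 0.002], [0.978, 0.208, -0.0], [-0.001, 0.002, -1.0]]
force: [-3.3, 1.5, 14.9]
finger_gap: 0.281
grip_force: 35.0
clock: 8.22
tool_pos: [0.489, -0.1364, 0.1629]
tcp_rot: [[-0.208, 0.978, 0.0], [0.978, 0.208, 0.0], [0.0, 0.0, -1.0]]
force: [0.0, -0.2, 0.2]
finger_gap: 0.929
grip_force: 0.0
row [ 0.0007 -0.0004 -0.0871] turn -0.1 now [ 0.489  -0.1364  0.1629] ya 12.0 t 8.2167 gap 0.0847 F [ 0.  -0.2  0.2] grip 0.0 j [-0.29  0.26  1.81  0.    1.07 -0.5 ] tilt [ 0.  0. -1.]
```

View pics/c5.png

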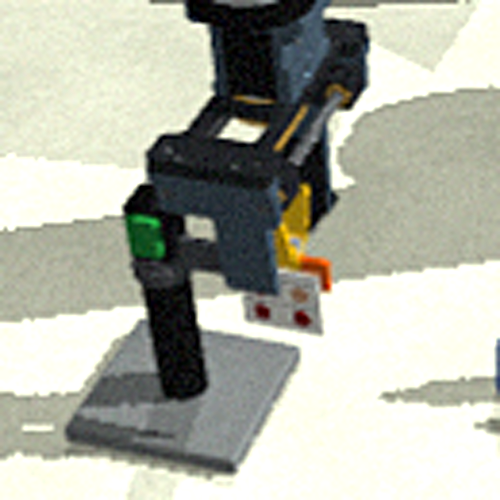

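The clip sits astride the orange end, card at (285,300), with the fingers open around it. I lift off and check.

```bash
python3 -m pendant '[[0,0,-0.01,0],[0,0,-0.03,0],[0,0,-0.06,0],[0,0,-0.09,0],[0,0,-0.09,0],[0,0,-0.09,0]]' 0.09
python3 - <<'E'
from h import *
im,P,d,o=grab("scene"); np.savez("scene2.npz",im=im,P=P)
H,S,V=cv2.split(cv2.cvtColor(im,cv2.COLOR_BGR2HSV));X,Y,Z=np.moveaxis(P,-1,0)
a=np.radians(12.1); e=np.array([[np.cos(a),np.sin(a)],[-np.sin(a),np.cos(a)]])
loc=lambda p:(p[:,:2]-[.4885,-.1358])@e.T
def rep(n,m):
    l=loc(P[m]); print(n,m.sum(),np.percentile(l,[3,50,97],axis=0).round(4).tolist(),np.percentile(P[m][:,2],[3,97]).round(4))
r=np.hypot(X-.49,Y+.135)<.06
rep("yellow",r&(S>120)&(H>18)&(H<34)&(Z>.13)); rep("card",r&(S<70)&(V>70)&(Z>.09)&(Z<.16))
r=np.hypot(X-.508,Y+.222)<.04
rep("green",r&(S>100)&(H>45)&(H<85)&(Z>.13)); rep("headtop",r&(Z>.176)&(Z<.185));rep("arm",r&(Z>.13)&(Z<.16))
go(.5075,-.2238,.255,12.1)
cv2.imwrite("pics/c6.png",np.clip(cv2.resize(im[100:230,190:320],(500,500),interpolation=cv2.INTER_CUBIC)*1.5,0,255).astype(np.uint8))
E
```

```text
clock: 8.77
tool_pos: [0.49, -0.1367, 0.2554]
tcp_rot: [[-0.208, 0.978, 0.005], [0.978, 0.208, -0.001], [-0.002, 0.005, -1.0]]
force: [-0.5, 0.1, -0.9]
finger_gap: 0.986
grip_force: 0.0
yellow 306 [[-0.0474, -0.0121], [0.0047, 0.0034], [0.0305, 0.0303]] [0.1484 0.4266]
card 277 [[0.0081, -0.0288], [0.0107, -0.0011], [0.0132, 0.0255]] [0.0984 0.1464]
green 116 [[-0.0076, -0.0987], [0.0191, -0.0865], [0.0225, -0.0743]] [0.147 0.18 ]
headtop 98 [[-0.0129, -0.102], [0.003, -0.0873], [0.0149, -0.0738]] [0.1771 0.1823]
arm 181 [[-0.0068, -0.0978], [0.0048, -0.0764], [0.0213, -0.0511]] [0.1307 0.1578]
row [-0.0893 -0.0001 -0.0013] turn -0.1 now [ 0.4891 -0.1364  0.2537] ya 12.0 t 8.8167 gap 0.0901 F [-0.9 -0.  -0.2] grip 0.0 j [-0.29  0.19  1.66  0.    1.29 -0.5 ] tilt [ 0.001 -0.    -1.   ]
```

View pics/c6.png

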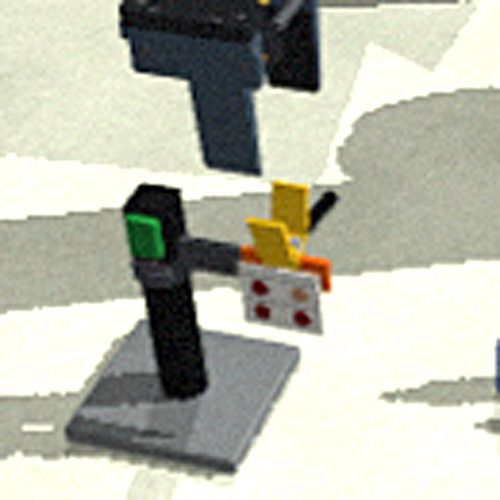

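The clip is upright and well down on the orange end (card at (283,298)). Its hinge is about 7 mm above the edge. The head is at (150,215), and I go there next.

```bash
python3 -m pendant '[[-0.03,0.001,0,0],[-0.06,0.001,0,0],[-0.0875,0.001,0,0],[-0.0875,0.001,0,0],[-0.0875,0.001,0.03,0],[-0.0875,0.001,0.06,0],[-0.0875,0.001,0.09,0],[-0.0875,0.001,0.103,0],[-0.0875,0.001,0.103,0],[-0.0875,0.001,0.103,0]]'
python3 -m pendant '[[0,0,0,0],[0,0,0,0],[0,0,0,0],[0,0,0,0],[0,0,0,0],[0,0,0,0],[0,0,0,0],[0,0,0,0],[0,0,0,0],[0,0,0,0]]' 0.02 45
python3 -m pendant '[[0,0,0,0],[0,0,0,0],[0,0,0,0],[0,0,0,0],[0,0,0,0],[0,0,0,0]]'
```

```text
clock: 9.65
tool_pos: [0.5074, -0.2211, 0.1488]
tcp_rot: [[-0.208, 0.978, -0.003], [0.978, 0.208, 0.002], [0.002, -0.002, -1.0]]
force: [-0.1, -0.5, 0.6]
finger_gap: 0.988
grip_force: 0.0
clock: 10.48
tool_pos: [0.5072, -0.222, 0.15]
tcp_rot: [[-0.208, 0.978, -0.002], [0.978, 0.208, -0.0], [0.0, -0.002, -1.0]]
force: [-5.4, -1.7, 2.4]
finger_gap: 0.335
grip_force: 45.0
clock: 10.98
tool_pos: [0.5072, -0.222, 0.15]
tcp_rot: [[-0.208, 0.978, -0.001], [0.978, 0.208, -0.0], [0.0, -0.001, -1.0]]
force: [-4.7, -1.1, 2.2]
finger_gap: 0.334
grip_force: 45.0
```

Opening is 30.5 mm, so the button is fully in. I pull up slowly.

```bash
python3 -m pendant '[[0,0,-0.003,0],[0,0,-0.007,0],[0,0,-0.013,0],[0,0,-0.02,0],[0,0,-0.028,0],[0,0,-0.036,0],[0,0,-0.042,0],[0,0,-0.042,0]]'
python3 -m pendant '[[0,0,-0.006,0],[0,0,-0.014,0],[0,0,-0.022,0],[0,0,-0.03,0],[0,0,-0.036,0],[0,0,-0.041,0],[0,0,-0.044,0],[0,0,-0.046,0],[0,0,-0.046,0],[0,0,-0.046,0]]'
```

```text
clock: 11.65
tool_pos: [0.5072, -0.222, 0.1929]
tcp_rot: [[-0.208, 0.978, -0.002], [0.978, 0.208, -0.0], [-0.0, -0.002, -1.0]]
force: [-5.9, -2.6, -4.2]
finger_gap: 0.337
grip_force: 45.0
clock: 12.48
tool_pos: [0.5072, -0.222, 0.238]
tcp_rot: [[-0.208, 0.978, -0.002], [0.978, 0.208, -0.0], [0.0, -0.002, -1.0]]
force: [-5.3, -2.1, -3.7]
finger_gap: 0.337
grip_force: 45.0
```

```bash
python3 -m pendant '[[0,0,-0.001,0],[0,0,-0.002,0],[0,0,-0.003,0],[0,0,-0.003,0],[0,0,-0.003,0],[0,0,-0.003,0]]'
python3 - <<'E'
from h import *
im,P,d,o=grab("scene");H,S,V=cv2.split(cv2.cvtColor(im,cv2.COLOR_BGR2HSV));X,Y,Z=np.moveaxis(P,-1,0)
r=np.hypot(X-.49,Y+.135)<.06
for n,m in(("card",r&(S<70)&(V>70)&(Z>.17)&(Z<.25)),("orange",r&(S>120)&(H<17)&(Z>.17)&(Z<.26))):
    print(n,m.sum(),np.median(P[m],0).round(4),np.percentile(P[m][:,2],[3,97]).round(4))
cv2.imwrite("pics/c7.png",np.clip(cv2.resize(im[70:230,180:340],(500,500),interpolation=cv2.INTER_CUBIC)*1.5,0,255).astype(np.uint8))
E
```

```text
clock: 12.98
tool_pos: [0.5072, -0.222, 0.24]
tcp_rot: [[-0.208, 0.978, -0.003], [0.978, 0.208, 0.0], [0.001, -0.003, -1.0]]
force: [-4.6, -3.7, -6.9]
finger_gap: 0.335
grip_force: 45.0
card 330 [ 0.4992 -0.1346  0.2137] [0.1885 0.2361]
orange 95 [ 0.491  -0.1225  0.234 ] [0.1983 0.2418]
```

View pics/c7.png

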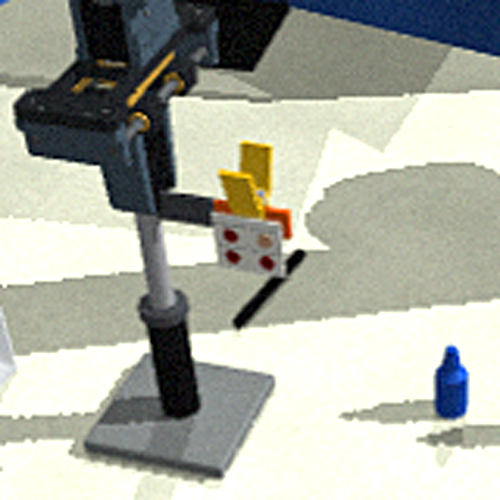

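The column is fully out: the head, gripped at (140,190), and the card at (248,243) have both risen about 90 mm, and the clip is still upright on the orange end. I hand in.

```bash
python3 -c "
from plant import bot
print(bot.finish_job())"
```

```text
the job is handed in; nothing more can be done
None
```

The job is handed in, with no verdict returned: the yellow clip and its card are clipped on the orange end and let go, the column is held with the button pressed about 90 mm up at its second stop, and the blue clip and other things were left alone.

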